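# Seal faulty phone batteries in the quarantine box and log it

## Robot

A 6-joint arm with a two-finger parallel gripper is mounted at the origin on a cart in front of the work surface, level with it; the furniture and walls round the work are solid. World frame = base frame: x ahead of the robot, y to its left, z up, the work surface at z = 0. Lengths are in m, angles in rad, forces in N, time in s.
With the tool pointing down it reaches from about 0.3 to 0.875 m from the base axis. Payload 6.4 kg.
Tool frame: the origin (TCP) lies between the finger pads; the fingertips stand 22 mm ahead of it and the grasp point (between the pads) lies 3 mm ahead of it; z points along the fingers, y is the line along which they close (so a half turn about z gives the same grasp; the last joint's range is limited). The gripper opens to 85 mm and grips with 20 to 120 N. Pads are 22 mm wide; open, the fingers measure 114 mm over their backs; the gripper's body (76 mm by 85 mm) begins 54 mm behind the grasp point. The pads swing forward as they close: fully open they stand 13 mm farther back than shut.
Start: joints at [-1.346, 0.181, 1.607, -0, 1.354, -0.206], TCP at [0.24, -0.522, 0.253] pointing down, gripper open.
Joint ranges: [-2.99, 2.99], [-0.89, 2.07], [0.3, 2.58], [-1.14, 4.28], [0, 2.63], [-3.12, 3.12]. Speed limits (rad/s): [2.57, 2.57, 3.01, 3.14, 3.14, 3.14].

## Interface

Orientations are given as a unit quaternion [w, x, y, z].
In Python, from bench import ctrl, imaging, workorder gives the robot as it stands.
- The arm moves only by the shell command python3 -m pendant 'ROWS' [OPENING]. ROWS is JSON, a list of rows, each a list of 4 numbers: the shift along the tool's x, y, z in cm, then the turn about the tool's z in degrees. In form: [[dx, dy, dz, roll], ...]. A call has 1 to 12 rows; each row is the pose to reach, as a shift and turn from the pose commanded when the call began, along the tool's axes at that moment; what a row does not reach only later rows make up. A row lasts 1/12 s, in which the tool goes at most 41.7 mm and 7.16 degrees, less where a joint would pass 70% of its speed; a pose out of reach is approached as far as the arm can. A call with a gripper value outside its range is refused whole. OPENING is the opening, from 0 (shut) to 1 (fully open), set as the call begins (- or left out, the last holds). The fingers move at their own pace and stop on an object; the grip force is fixed at half the most. Time passes only in rows, so rows that repeat a pose let the fingers close. It gives the time, the measured TCP pose, the force, the opening and the grip force at its end, in the units of the state.
- ctrl.get_obs(): the state, without advancing time (a new reading comes with each control period).
- imaging.camera(name): name is "scene" or "side" or "wrist"; returns the picture (480x640x3 uint8, red, green, blue); there is no depth.
- imaging.camera_info(name): a dict with "K" (3x3 intrinsics, pixels), "k1" (the pictures are not rectified: a ray, as slopes to the right and down, at radius r is drawn at 1 + k1 r^2 times it, then the intrinsics apply), "T" (4x4, takes a point from camera to world coordinates); the wrist camera has in their place "tool_from_camera" (4x4, takes a point from camera to tool coordinates, whose origin is the TCP and whose axes are the flange's). Camera axes: x right, y up, looking along -z (the intrinsics and any distortion apply to the point x, -y, -z); pixel columns grow to the right and rows downward; lengths in m; the calibration is good to about 2 mm. A picture is of the moment at which its call begins: read the wrist's pose just before it. camera_info takes no time and is no camera call.
- workorder.hand_in(): hands the job in; it is judged then, once.
The state is a dict: "time_s": time; "q": joint angles; "dq": joint speeds; "joint_efforts": joint torques, N m; "eef_pos": TCP position; "eef_rot": TCP orientation; "wrist_force": force on the tool from outside, world axes, zero at the start; "torque": the same for the moment, N m; "opening": opening from 0.0 (shut) to 1.0 (fully open); "grasp_force": force on a finger pad.
Only numpy, scipy, OpenCV 4.12 (cv2) and the standard library are available. Lean on these libraries where they do the work, as an engineer would, in place of code of your own. Each camera call takes 0.05 s, during which the arm holds its last target. There are 200 camera calls.

## Task

Lay every loose phone battery flat on the bed of the grey quarantine box, side by side with none on top of another. Then put the lid on the box and press it down until it snaps home and sits level all round. Then log the closed box: pick up the hand scanner, point its window straight at the middle of the bar-code label on the end of the box from about 8 cm away and hold it steady there for two seconds, and lay it back on the middle of its charging pad; do not disturb the opened phone, the side cutters or the charger.

Things in the scene. Friction and masses are not known exactly. Their poses are not given: they have to be found in the camera images.
- cell0 (a point): flat phone battery, black slab with a bright metal strip and a small brass connector at its +x end, 92 mm long (its x) x 38 mm wide (its y) x 8 mm thick, 60 g; this point is its centre, 4 mm above the desk as it lies. Two or three of the three batteries are there; an absent one reads None
- cell1 (a point): flat phone battery, black slab with a bright metal strip and a small brass connector at its +x end, 92 mm long (its x) x 38 mm wide (its y) x 8 mm thick, 60 g; this point is its centre, 4 mm above the desk as it lies. Two or three of the three batteries are there; an absent one reads None
- cell2 (a point): flat phone battery, black slab with a bright metal strip and a small brass connector at its +x end, 92 mm long (its x) x 38 mm wide (its y) x 8 mm thick, 60 g; this point is its centre, 4 mm above the desk as it lies. Two or three of the three batteries are there; an absent one reads None
- box_bed (a point): centre of the flat light-grey bed inside the open grey battery box, 38 mm above the desk. The box does not move; outside 134 mm (its x) x 224 mm (its y) x 88 mm high, walls 4 mm, inside 126 x 216 mm at the bed and 4 mm less on each side at the rim; x and y run along its sides, z up
- box_rim (a point): centre of the box's mouth at rim height, 88 mm above the desk, axes as the box. The rim tapers in 4 mm over its top 10 mm, so a lid 5 mm off finds its way on. Sprung catches stand 4 mm out of the long sides at box x = +-67, y = +-70 mm, 7 mm below the rim; together they take about 12 N of push in the lid's middle, or half of that 70 mm along its y at each end in turn; off-centre, a lid may drop over one side first
- box_label (a point): middle of the white bar-code label, 78 x 44 mm, on the box's +y end face, 38 mm above the desk; axes as the box, so the label faces along +y of this frame
- lid_handle (a point): centre of the lid's grey bridge handle: bar 84 mm long (its y), 14 mm wide (its x), 13 mm high, with 19 mm of open space under it between its two posts (12 mm long, centred 36 mm either side of the middle); 25.5 mm above the lid's top face. Lid axes: y is its long side. The lid weighs about 0.22 kg
- lid_top (a point): centre of the top face of the loose white lid: 148 mm (its x) x 238 mm (its y), plate 4 mm on a skirt 19 mm deep that goes outside the box's walls with 2 mm play; fits either way round. 23 mm up as it lies on the desk. Laid on the box it rests on the catches, about 12 mm too high; seated, this point is 4 mm above box_rim and level. Pressed at one end only, the other end stays high
- scanner_grip (a point): middle of the grip of the hand scanner: black bar 94 mm long (its x), 34 mm wide (its y), 30 mm high, with a grey head 30 mm long, 44 wide, 34 high at its +x end; about 0.13 kg; 17 mm above its underside; x points to the window, z up as it lies. It reads by itself, without a trigger, when its window looks at the label from 30 to 130 mm, aimed within 15 mm of its middle
- scanner_window (a point): middle of the scanner's window, on the front of its head, 67 mm along +x from scanner_grip; it looks along +x of this frame
- pad_top (a point): middle of the top of the scanner's white charging pad, 150 mm (its x) x 74 mm (its y) x 6 mm high; it does not move. The scanner lies on it at the start, along its x
- phone_bystander: opened phone, 62 x 135 x 10 mm, lying on the desk, to be left alone; origin at its underside
- cutters_bystander: side cutters, 117 x 49 x 12 mm, to be left alone; origin at the underside
- charger_bystander: small white charger, 30 x 60 x 24 mm, to be left alone; origin at its underside
Mind the look-alikes: they are no part of the job. Leave any purple look-alike of the part that bears cell1 alone.

How it is judged:
On the way, in this order (a step that is already met when the one before it is completed fails the run):
1. every battery lies flat on the bed of the box (x of cell0 in the frame of box_bed between -0.045 and 0.045 m and y of cell0 in the frame of box_bed between -0.096 and 0.096 m and z of cell0 in the frame of box_bed between 0 and 0.009 m and angle between the z axis of each of cell0, cell1, cell2 and the z axis of box_bed, either way round below 0.12 rad and x of cell1 in the frame of box_bed between -0.045 and 0.045 m and y of cell1 in the frame of box_bed between -0.096 and 0.096 m and z of cell1 in the frame of box_bed between 0 and 0.009 m and x of cell2 in the frame of box_bed between -0.045 and 0.045 m and y of cell2 in the frame of box_bed between -0.096 and 0.096 m and z of cell2 in the frame of box_bed between 0 and 0.009 m), for 0.2 s.
2. with the batteries in it, the lid is pressed home on the box, level all round (all of step 1 and z of lid_top in the frame of box_rim between 0 and 0.007 m and angle between the z axis of lid_top and the z axis of box_rim, either way round below 0.022 rad and angle between the y axis of lid_top and the y axis of box_rim, either way round below 0.06 rad and horizontal distance between lid_top and box_rim below 0.008 m), for 0.3 s.
3. the closed box's label is scanned: the scanner's window looks at the middle of the label, held for 1 s (z of lid_top in the frame of box_rim between 0 and 0.007 m and angle between the z axis of lid_top and the z axis of box_rim, either way round below 0.022 rad and angle between the y axis of lid_top and the y axis of box_rim, either way round below 0.06 rad and horizontal distance between lid_top and box_rim below 0.008 m and x of box_label in the frame of scanner_window between 0.03 and 0.13 m and y of box_label in the frame of scanner_window between -0.016 and 0.016 m and z of box_label in the frame of scanner_window between -0.016 and 0.016 m and angle between the x axis of scanner_window and the y axis of box_label, either way round below 0.7 rad), for 1 s.
At the end, for the whole second after the job is handed in: every battery lies flat on the bed, none stacked (centre under 9 mm above the bed, within 7 degrees of flat); the lid is seated (within 3 mm of its height, 1.25 degrees of level); the scanner lies flat on its charging pad, its grip within 32 mm of the pad's middle (all of step 2 and z of scanner_grip in the frame of pad_top between 0.01 and 0.022 m and horizontal distance between scanner_grip and pad_top below 0.032 m and angle between scanner_grip's own z axis and vertical below 0.12 rad); the robot touches nothing.
It fails at once if the opened phone is shifted by more than 3 cm (distance of phone_bystander from where it was at the start of the episode above 0.03 m).
It fails at once if the side cutters is shifted by more than 3 cm (distance of cutters_bystander from where it was at the start of the episode above 0.03 m).
It fails at once if the charger is shifted by more than 3 cm (distance of charger_bystander from where it was at the start of the episode above 0.03 m).
Of cell_0, cell_1, cell_2 only 2 to 3 are there at a start; the rules pass over those that are not, and their reading is None.
At some moment in a run one of cell_0, cell_1, cell_2, lid may be knocked a few centimetres aside while the robot is not near it.
Once in a run the grip may slacken for a moment while it holds something.
It also fails if it takes over 210 s, if anything falls off the work surface, if the arm or the gripper's body presses on something with over 40 N, if the wrist force passes 120 N, or if a joint passes its speed limit or range.

## Working session

There is one attempt and no reset: what is moved stays moved. The work goes in short steps, Python scripts to look and compute and a shell command to move; the robot and the scene stay as the last step left them, time stands still between calls to the robot, and variables do not carry over. Pictures are saved under pics/ and viewed, at most 15 in all, crops included, and the job is handed in when it is done.

```bash
ls; mkdir -p pics
python3 - <<'E'
from bench import ctrl, imaging
import cv2,numpy as np
for n in ["scene","side"]:
    cv2.imwrite(f"pics/{n}0.png",imaging.camera(n)[:,:,::-1])
    i=imaging.camera_info(n);print(n,np.round(i["K"],1).tolist(),i["k1"],np.round(i["T"],3).tolist())
i=imaging.camera_info("wrist");print(i)
print(ctrl.get_obs())
E
```

```text
pics
scene [[530.1, 0.0, 329.5], [0.0, 530.1, 242.1], [0.0, 0.0, 1.0]] -0.11113092290830469 [[-0.84, 0.376, -0.391, -0.115], [-0.542, -0.586, 0.602, 1.013], [-0.002, 0.717, 0.697, 1.176], [0.0, 0.0, 0.0, 1.0]]
side [[436.9, 0.0, 320.7], [0.0, 436.9, 237.9], [0.0, 0.0, 1.0]] 0.03736882834981221 [[0.99, 0.054, -0.132, 0.323], [-0.143, 0.382, -0.913, -1.065], [0.002, 0.923, 0.386, 0.545], [0.0, 0.0, 0.0, 1.0]]
{'K': array([[378.51490644,   0.        , 328.2214993 ],
       [  0.        , 378.51490644, 238.7201656 ],
       [  0.        ,   0.        ,   1.        ]]), 'k1': -0.019630942833938188, 'tool_from_camera': array([[-2.11897750e-04,  9.49342646e-01,  3.14242734e-01,
         7.98295719e-02],
       [ 9.99999978e-01,  2.02429076e-04,  6.27641896e-05,
        -8.84768554e-04],
       [-4.02714450e-06,  3.14242740e-01, -9.49342668e-01,
        -1.19492922e-01],
       [ 0.00000000e+00,  0.00000000e+00,  0.00000000e+00,
         1.00000000e+00]])}
{'time_s': 0.1, 'q': array([-1.34631143e+00,  1.81472957e-01,  1.60791506e+00,  1.13077660e-05,
        1.35381053e+00, -2.06326317e-01]), 'dq': array([-0.00101436, -0.00173384, -0.0035494 , -0.00193118, -0.00059801,
       -0.00062068]), 'joint_efforts': array([-2.93019521e-04, -4.45879340e+01, -3.52241707e+01, -3.77502092e-04,
        4.10179564e-03,  3.66894926e-05]), 'eef_pos': array([ 0.2400233 , -0.52199181,  0.25246732]), 'eef_rot': array([-8.02963816e-04,  9.76889725e-01,  2.13742414e-01, -1.76998745e-06]), 'wrist_force': array([ 0.06691434, -0.93293546,  0.45784029]), 'torque': array([0.0159496 , 0.05044235, 0.00757895]), 'grasp_force': 0.0, 'opening': 1.000064614069169}
```

View pics/scene0.png

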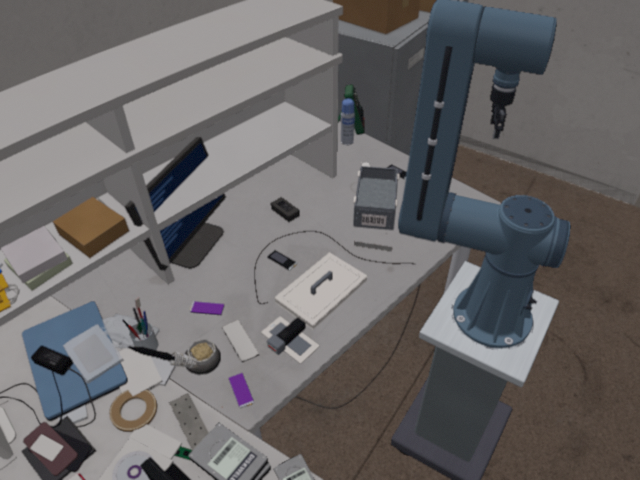

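View pics/side0.png

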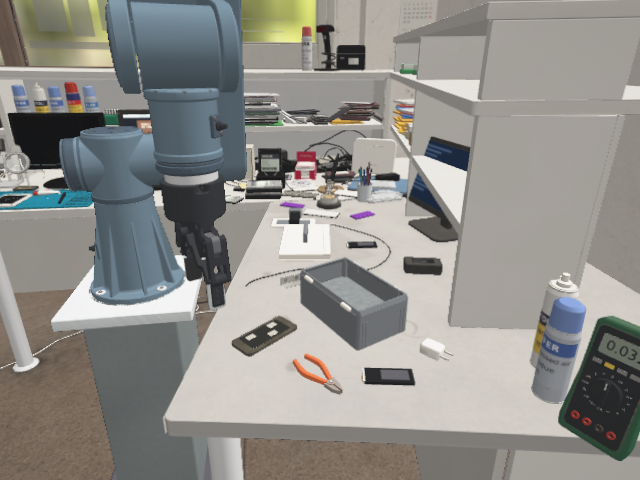

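The scene shows the box near (376,200), lid (321,288), scanner on its pad (290,338), and purple decoys at (208,309) and (241,390). The side view shows the opened phone (265,335), cutters (318,372), charger (433,349) and dark slabs at (388,376) and (362,244). I'll enlarge these next.

```bash
cat > h.py <<'E'
from bench import ctrl, imaging
import cv2,numpy as np
from scipy.spatial.transform import Rotation as R
def toolT():
    o=ctrl.get_obs();T=np.eye(4);q=o["eef_rot"]
    T[:3,:3]=R.from_quat([q[1],q[2],q[3],q[0]]).as_matrix();T[:3,3]=o["eef_pos"];return T
def cam(n,tt=None):
    i=imaging.camera_info(n)
    T=i["T"] if "T" in i else (toolT() if tt is None else tt)@i["tool_from_camera"]
    return i["K"],i["k1"],np.array(T)
def px(n,pts,z,tt=None):
    K,k1,T=cam(n,tt);out=[]
    for (u,v),zz in zip(pts,np.broadcast_to(z,len(pts))):
        d=np.array([(u-K[0,2])/K[0,0],(v-K[1,2])/K[1,1]]);s=d.copy()
        for _ in range(20): s=d/(1+k1*s@s)
        r=T[:3,:3]@[s[0],-s[1],-1];out.append(T[:3,3]+r*(zz-T[2,3])/r[2])
    return np.array(out)
def proj(n,P,tt=None):
    K,k1,T=cam(n,tt);c=(np.atleast_2d(P)-T[:3,3])@T[:3,:3]
    s=np.c_[c[:,0],-c[:,1]]/-c[:,2:];s=s*(1+k1*(s**2).sum(1,keepdims=True))
    return s*[K[0,0],K[1,1]]+[K[0,2],K[1,2]]
def err(x,y,z,yaw=None):
    """shift in tool axes (cm) and roll (deg) from commanded ~ measured pose to world xyz, tool-y yaw (deg, mod 180)"""
    T=toolT();d=T[:3,:3].T@(np.array([x,y,z])-T[:3,3])*100
    cur=np.degrees(np.arctan2(T[1,1],T[0,1]))
    roll=None if yaw is None else -((yaw-cur+90)%180-90)
    print("shift cm",np.round(d,2),"roll",roll,"cur yaw",round(cur,2),"pos",np.round(T[:3,3],4),"tilt",np.round(T[:2,2],4))
E
python3 - <<'E'
import cv2,numpy as np
a=cv2.imread("pics/scene0.png");b=cv2.imread("pics/side0.png")
f=lambda im,x,y,w,h,s:cv2.resize(im[y:y+h,x:x+w],None,fx=s,fy=s,interpolation=cv2.INTER_CUBIC)
cv2.imwrite("pics/c1.png",f(a,180,150,250,187,3.2)[:598])
cv2.imwrite("pics/c2.png",f(b,220,185,250,187,3.2)[:598])
from h import *
for n,u in [("box cen",(376,215)),("lid",(321,288)),("scan",(290,338)),("p1",(208,309)),("p2",(241,390)),("blk",(281,260)),("blk2",(285,209)),("white",(240,340))]: print(n,px("scene",[u],0.01).round(3))
for n,u in [("flat",(388,376)),("blk",(362,244)),("blk2",(422,265))]: print(n,px("side",[u],0.01).round(3))
E
```

```text
box cen [[ 0.478 -0.187  0.01 ]]
lid [[0.456 0.18  0.01 ]]
scan [[0.428 0.372 0.01 ]]
p1 [[0.68  0.418 0.01 ]]
p2 [[0.438 0.566 0.01 ]]
blk [[0.621 0.152 0.01 ]]
blk2 [[ 0.752 -0.047  0.01 ]]
white [[0.536 0.451 0.01 ]]
flat [[ 0.534 -0.454  0.01 ]]
blk [[0.625 0.137 0.01 ]]
blk2 [[ 0.756 -0.028  0.01 ]]
```

View pics/c1.png

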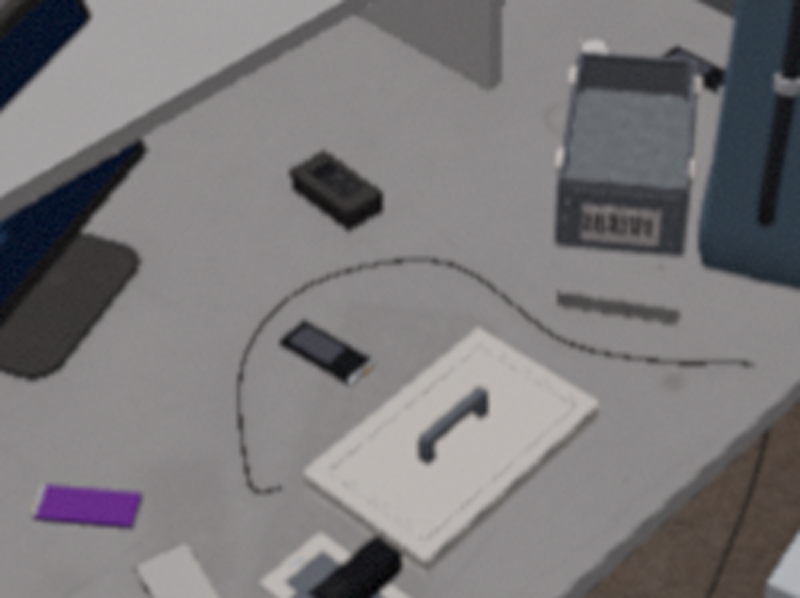

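View pics/c2.png

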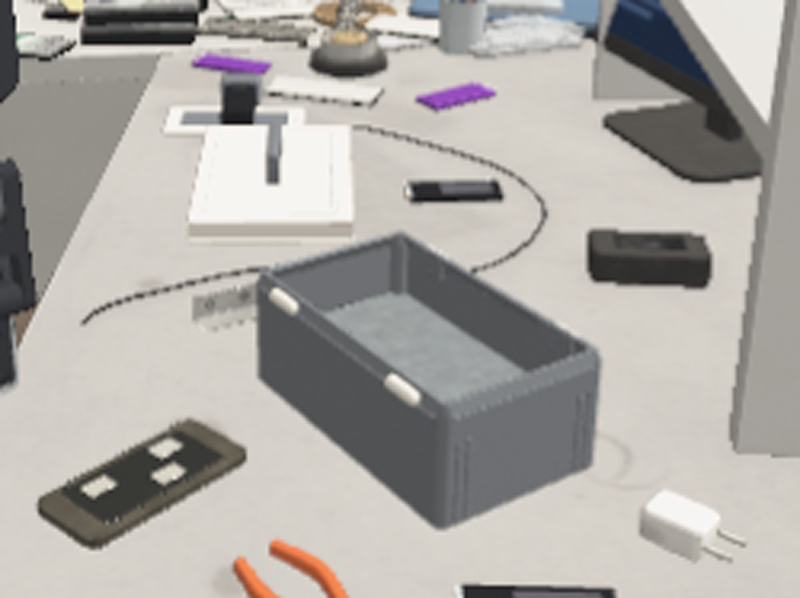

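Only two black batteries with metal strips are visible: one by the lid, scene (281,260), and one by the cutters, side (388,376). The label end faces the scene camera. I'll fit the box and lid from their corners and work out the move over the near battery.

```bash
cat > fit.py <<'E'
from h import *
from scipy.optimize import least_squares
def fit(P,views,x0):
    """views: list of (cam, idx, px, tt); fits x,y,yaw of a model with local points P"""
    P=np.array(P,float)
    def res(s,full=False):
        c,n=np.cos(s[2]),np.sin(s[2]);W=np.c_[s[0]+c*P[:,0]-n*P[:,1],s[1]+n*P[:,0]+c*P[:,1],P[:,2]]
        return np.concatenate([(proj(k,W[i],t)-u).ravel() for k,i,u,t in views])
    r=least_squares(res,x0,loss="soft_l1");print("x,y,yawdeg",np.round(r.x[:2],4),round(np.degrees(r.x[2]),2),"res px",np.round(r.fun.reshape(-1,2),1).tolist());return r.x
E
python3 - <<'E'
from fit import *
a=lambda l:np.array(l)/3.2+[180,150]
b=lambda l:np.array(l)/3.2+[220,185]
# box corner order: (-x-y),(+x-y),(+x+y),(-x+y) rim then base
B=[(sx*.063,sy*.108,.088) for sx,sy in [(-1,-1),(1,-1),(1,1),(-1,1)]]+[(sx*.067,sy*.112,0) for sx,sy in [(-1,-1),(1,-1),(1,1),(-1,1)]]
S=a([(697,62),(575,58),(560,180),(690,188),(557,243),(685,250)])
D=b([(443,410),(597,350),(400,235),(260,275),(443,525),(590,465),(260,382)])
sv=("scene",[0,1,2,3,6,7],S,None);dv=("side",[0,1,2,3,4,5,7],D,None)
for v in ([sv],[dv],[sv,dv]): fit(B,v,[.48,-.18,0])
L=[(sx*.074,sy*.119,.023) for sx,sy in [(-1,-1),(1,-1),(1,1),(-1,1)]]
lp=a([(598,402),(480,330),(305,472),(425,560)])
print(px("scene",lp,.023).round(3).tolist())
fit(L,[("scene",[0,1,2,3],lp,None)],[.45,.17,-.3])
print(px("scene",a([(425,440),(485,395)]),.055).round(3).tolist(), px("side",b([(273,125),(273,180)]),.055).round(3).tolist())
print(px("scene",a([(303,322),(368,355),(352,382),(282,343)]),.008).round(3).tolist())
print(px("side",b([(408,182),(497,182),(500,200),(408,200)]),.006).round(3).tolist())
print(px("side",[(363,368),(413,369),(414,384),(362,384)],.006).round(3).tolist())
err(.44,-.45,.30,0)
E
```

```text
x,y,yawdeg [ 0.506  -0.2343] 26.28 res px [[-0.9, -1.0], [0.8, -2.3], [0.6, -0.4], [-0.2, 0.1], [-0.6, 1.1], [0.3, 2.1]]
x,y,yawdeg [ 0.51  -0.237] 25.43 res px [[0.7, -0.4], [0.6, 0.1], [-0.1, -1.2], [-0.4, -0.8], [-1.2, 3.2], [2.3, 0.3], [-2.1, -1.4]]
x,y,yawdeg [ 0.5087 -0.2373] 25.97 res px [[-1.1, -1.6], [0.7, -3.0], [0.2, -1.3], [-0.7, -0.7], [-1.0, 0.2], [-0.2, 1.3], [0.7, -0.3], [0.2, -0.0], [-1.1, -1.1], [-1.1, -0.5], [-1.1, 3.3], [2.0, 0.2], [-2.9, -1.1]]
[[0.363, 0.077, 0.023], [0.504, 0.057, 0.023], [0.538, 0.289, 0.023], [0.395, 0.311, 0.023]]
x,y,yawdeg [0.4502 0.1832] -8.29 res px [[0.9, 0.2], [-0.2, -0.8], [-0.9, -0.0], [0.2, 0.3]]
[[0.454, 0.223, 0.055], [0.439, 0.15, 0.055]] [[0.459, 0.214, 0.055], [0.444, 0.078, 0.055]]
[[0.663, 0.129, 0.008], [0.584, 0.131, 0.008], [0.576, 0.168, 0.008], [0.663, 0.163, 0.008]]
[[0.586, 0.168, 0.006], [0.672, 0.156, 0.006], [0.664, 0.114, 0.006], [0.577, 0.126, 0.006]]
[[0.496, -0.422, 0.006], [0.587, -0.437, 0.006], [0.576, -0.476, 0.006], [0.484, -0.463, 0.006]]
shift cm [21.18  1.8  -4.75] roll -65.31646069259278 cur yaw -65.32 pos [ 0.24   -0.522   0.2525] tilt [-0.0003  0.0016]
```

```bash
python3 -m pendant '[[4,0.8,0.6,6],[8,1.6,1.2,12],[12,2.4,1.8,18],[16,3.2,2.4,24],[20,4,3.2,30],[24,4.8,4,34],[28,5.4,5,34],[29.9,5.8,5,34],[29.9,5.8,5,34],[29.9,5.8,5,34],[29.9,5.8,5,34]]' 0.75
python3 - <<'E'
from h import *
t=toolT();cv2.imwrite("pics/w1.png",imaging.camera("wrist")[:,:,::-1]);print(t.round(4).tolist())
np.save("w1.npy",t)
E
```

```text
time_s: 1.02
eef_pos: [0.5353, -0.4505, 0.2029]
eef_rot: [-0.0, 0.997, -0.081, -0.001]
wrist_force: [0.0, -1.3, 1.2]
opening: 0.749
grasp_force: 0.0
[[0.9868, -0.162, -0.001, 0.5353], [-0.162, -0.9868, 0.0004, -0.4505], [-0.0011, -0.0002, -1.0, 0.2029], [0.0, 0.0, 0.0, 1.0]]
```

View pics/w1.png

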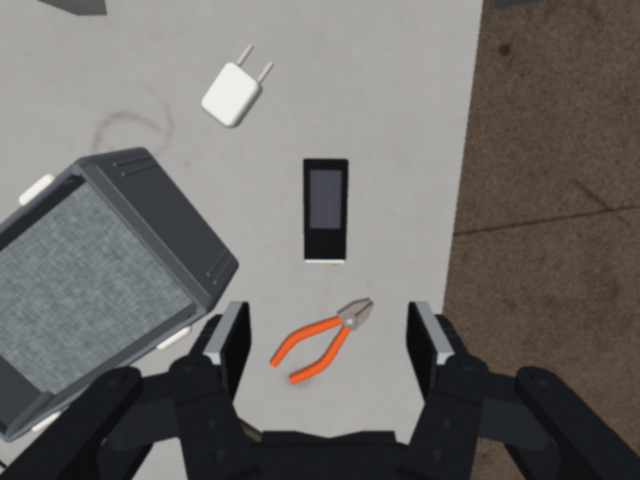

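The wrist view shows the battery with corners (304,159), (348,159), (346,262) and (304,261), its connector at the bottom end. The cutters are at (325,345) and the charger at (232,95).

Run:
```python
from fit import *
t=np.load("w1.npy")
c=px("wrist",[(304,159),(348,159),(346,262),(304,261)],.008,t);print(c.round(4).tolist())
print("sizes",np.linalg.norm(np.diff(c[[0,1,2,3,0]],axis=0),axis=1).round(4))
P=[(-.046,.019,.008),(-.046,-.019,.008),(.046,-.019,.008),(.046,.019,.008)]
s=fit(P,[("wrist",[1,0,3,2],np.array([(304,159),(348,159),(346,262),(304,261)],float),t)],[*c.mean(0)[:2],np.pi-.16])
cut=px("wrist",[(350,300),(372,300),(340,325)],.012,t);print("cut",cut.round(3).tolist())
B=[(sx*.067,sy*.112,.075) for sx,sy in [(-1,-1),(1,-1)]]
err(*s[:2],.10,np.degrees(s[2])+90)
```

```text
[[0.5819, -0.4378, 0.008], [0.5761, -0.4733, 0.008], [0.4867, -0.4583, 0.008], [0.4937, -0.4215, 0.008]]
sizes [0.036  0.0907 0.0375 0.0897]
x,y,yawdeg [ 0.5343 -0.4477] 170.01 res px [[-1.2, -1.1], [1.2, -0.6], [0.3, 0.9], [-0.3, 1.5]]
cut [[0.451, -0.456, 0.012], [0.447, -0.476, 0.012], [0.426, -0.443, 0.012]]
shift cm [-0.1  -0.31 10.32] roll 0.6106294185028105 cur yaw -99.38 pos [ 0.5349 -0.4509  0.2032] tilt [-0.0006  0.0001]
```

```bash
python3 -m pendant '[[-0.1,-0.3,4,0.6],[-0.1,-0.3,8,0.6],[-0.1,-0.3,12,0.6],[-0.1,-0.3,14,0.6],[-0.1,-0.3,16,0.6],[-0.1,-0.3,16,0.6],[-0.1,-0.3,16,0.6]]' 0.7
python3 -m pendant '[[0,0,0.8,0],[0,0,1.6,0],[0,0,1.8,0],[0,0,1.8,0],[0,0,1.8,0],[0,0,1.8,0]]'
python3 -c "
from h import *
err(.5343,-.4477,.021,80)"
```

```text
time_s: 1.65
eef_pos: [0.5339, -0.4475, 0.0427]
eef_rot: [-0.001, 0.996, -0.087, -0.001]
wrist_force: [0.5, 1.2, 0.9]
opening: 0.703
grasp_force: 0.0
time_s: 2.15
eef_pos: [0.5359, -0.4474, 0.0259]
eef_rot: [0.0, 0.996, -0.086, 0.0]
wrist_force: [0.6, -0.9, 0.7]
opening: 0.7
grasp_force: 0.0
shift cm [-0.15  0.06  0.49] roll 0.09679488678574444 cur yaw -99.9 pos [ 0.5359 -0.4474  0.0259] tilt [ 0.0005 -0.0007]
```

```bash
python3 -m pendant '[[-0.1,0,0.4,0],[-0.1,0,0.4,0],[-0.1,0,0.4,0]]'
python3 -m pendant '[[0,0,0,0],[0,0,0,0],[0,0,0,0],[0,0,0,0],[0,0,0,0],[0,0,0,0],[0,0,0,0],[0,0,0,0]]' 0.3
python3 -m pendant '[[0,0,-2,0],[0,0,-5,0],[0,0,-9,0],[0,0,-13,0],[0,0,-13,0],[0,0,-13,0]]'
```

```text
time_s: 2.4
eef_pos: [0.5344, -0.4468, 0.021]
eef_rot: [-0.0, 0.996, -0.086, -0.0]
wrist_force: [-0.5, -0.3, 0.4]
opening: 0.7
grasp_force: 0.0
time_s: 3.07
eef_pos: [0.5348, -0.4473, 0.0218]
eef_rot: [0.0, 0.996, -0.086, 0.0]
wrist_force: [1.1, 0.4, 3.7]
opening: 0.419
grasp_force: 60.4
time_s: 3.57
eef_pos: [0.5358, -0.4485, 0.1548]
eef_rot: [0.002, 0.996, -0.086, 0.002]
wrist_force: [-0.7, 0.0, -1.2]
opening: 0.419
grasp_force: 60.2
```

```bash
python3 -c "
from h import *
err(.531,-.282,.15,116)"
```

```text
shift cm [ -3.34 -16.32   0.4 ] roll -35.91290320257508 cur yaw -99.91 pos [ 0.5358 -0.4485  0.1548] tilt [ 0.004  -0.0048]
```

```bash
python3 -m pendant '[[-0.6,-3,0,-6],[-1.2,-6,0,-12],[-1.8,-9,0,-18],[-2.4,-12,0,-24],[-3,-15,0,-30],[-3.4,-16.3,0,-36],[-3.4,-16.3,0,-36],[-3.4,-16.3,0,-36],[-3.4,-16.3,0,-36]]'
python3 - <<'E'
from h import *
err(.531,-.282,.062,116)
np.save("w2.npy",toolT());cv2.imwrite("pics/w2.png",imaging.camera("wrist")[:,:,::-1])
E
```

```text
time_s: 4.32
eef_pos: [0.5288, -0.281, 0.1502]
eef_rot: [-0.0, 0.974, 0.224, -0.001]
wrist_force: [-0.2, -0.9, -0.2]
opening: 0.421
grasp_force: 60.2
shift cm [0.16 0.2  8.82] roll -0.06340514904513839 cur yaw -64.06 pos [ 0.5288 -0.281   0.1502] tilt [-0.0012  0.0006]
```

View pics/w2.png

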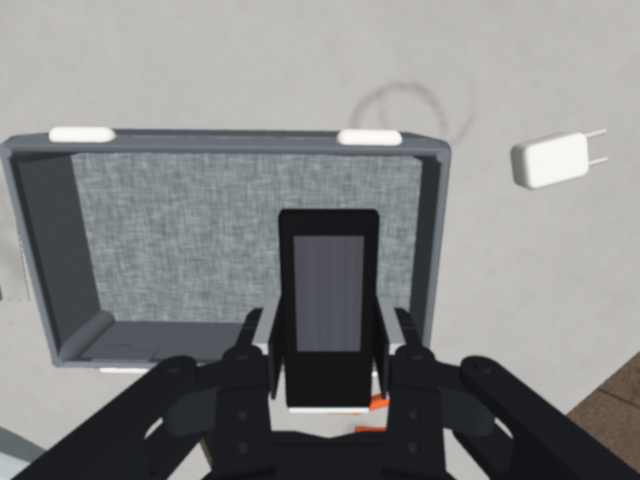

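The battery is held flat over the box. Rim corners are at about (5,143), (449,144) and (57,366). I'll refine the box pose with these.

Run:
```python
from fit import *
t=np.load("w2.npy")
B=[(sx*.063,sy*.108,.088) for sx,sy in [(1,1),(1,-1),(-1,1)]]
s=fit(B,[("wrist",[0,1,2],np.array([(5,143),(449,144),(57,366)],float),t)],[.509,-.237,.45])
K=[(sx*.069,sy*.07,.081) for sx,sy in [(1,1),(1,-1)]]
fit(K,[("wrist",[0,1],np.array([(82,133),(370,136)],float),t)],[.509,-.237,.45])
p=np.array(s[:2])-.05*np.array([-np.sin(s[2]),np.cos(s[2])]);err(*p,.062,np.degrees(s[2])+90)
```

```text
x,y,yawdeg [ 0.5106 -0.2347] 25.62 res px [[-6.3, -0.2], [6.8, 0.1], [-0.1, 0.9]]
x,y,yawdeg [ 0.5075 -0.234 ] 25.19 res px [[-0.3, 0.1], [0.3, 0.0]]
shift cm [0.39 0.   8.85] roll 0.29823600222380264 cur yaw -64.08 pos [ 0.5288 -0.2815  0.1505] tilt [-0.0008  0.0003]
```

```bash
python3 -m pendant '[[0.3,0,3,0.3],[0.3,0,6,0.3],[0.3,0,7.5,0.3],[0.3,0,8.3,0.3],[0.3,0,8.8,0.3],[0.3,0,8.8,0.3],[0.3,0,8.8,0.3],[0.3,0,8.8,0.3]]'
```

```text
time_s: 5.03
eef_pos: [0.5327, -0.2802, 0.0647]
eef_rot: [0.001, 0.975, 0.223, 0.001]
wrist_force: [-0.0, -0.0, 0.1]
opening: 0.422
grasp_force: 60.2
```

```bash
python3 -m pendant '[[0,0,0.4,0],[0,0,0.4,0],[0,0,0.4,0]]'
python3 -m pendant '[[0,0,0,0],[0,0,0,0],[0,0,0,0],[0,0,-1,0],[0,0,-4,0],[0,0,-8,0],[0,0,-12,0],[0,0,-15,0],[0,0,-15,0]]' 0.62
python3 - <<'E'
from h import *
err(.62,.145,.2,80)
cv2.imwrite("pics/w3.png",imaging.camera("wrist")[:,:,::-1])
im=imaging.camera("scene");cv2.imwrite("pics/s3.png",im[:,:,::-1])
E
```

```text
time_s: 5.28
eef_pos: [0.5321, -0.2794, 0.0597]
eef_rot: [0.0, 0.975, 0.223, 0.0]
wrist_force: [0.6, -0.0, 0.0]
opening: 0.42
grasp_force: 60.3
time_s: 6.03
eef_pos: [0.5354, -0.282, 0.2185]
eef_rot: [0.006, 0.975, 0.223, 0.004]
wrist_force: [1.0, -0.3, 0.2]
opening: 0.616
grasp_force: 0.0
shift cm [ 26.19 -34.79   1.55] roll 35.791891882825496 cur yaw -64.21 pos [ 0.5354 -0.282   0.2185] tilt [ 0.0112 -0.0092]
```

View pics/w3.png

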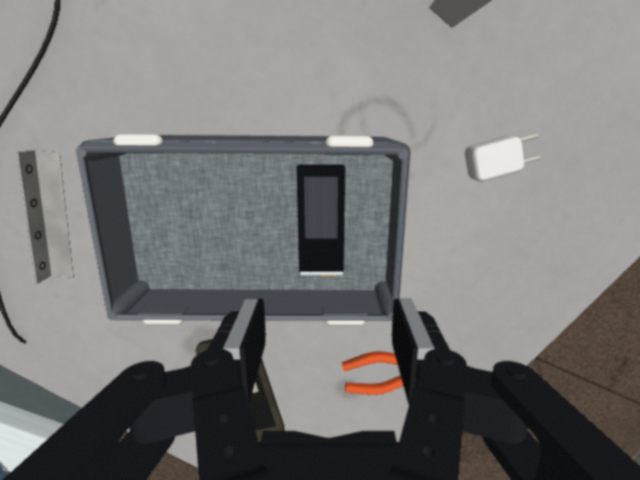

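The first battery lies flat on the bed at (321,220). Next is the second battery.

```bash
python3 -m pendant '[[2.4,-3.2,0,3],[4.8,-6.4,0,6],[7.2,-9.6,0,9],[9.6,-12.8,0,12],[12,-16,0,15],[14.4,-19.2,0,18],[16.8,-22.4,0,22],[19.2,-25.6,0,26],[21.6,-28.8,0,30],[23.5,-32,0,34],[23.5,-34.8,0,34],[23.5,-34.8,0,34]]'
python3 - <<'E'
from h import *
import time
t=toolT();np.save("w4.npy",t);cv2.imwrite("pics/w4.png",imaging.camera("wrist")[:,:,::-1]);print(t[:3,3])
E
```

```text
time_s: 7.13
eef_pos: [0.5892, 0.1414, 0.207]
eef_rot: [-0.001, 0.998, -0.069, -0.003]
wrist_force: [-0.9, 0.3, 0.0]
opening: 0.618
grasp_force: 0.0
[0.58917642 0.14138404 0.20695832]
```

View pics/w4.png

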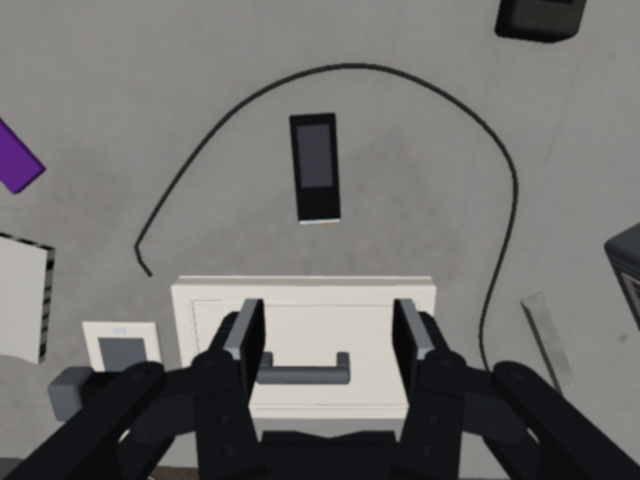

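The second battery has corners (291,115), (334,113), (340,220) and (299,221), with its connector at the bottom. The lid's far edge runs from (172,287) to (436,286), and the handle bar from (258,375) to (350,373).

Run:
```python
from fit import *
t=np.load("w4.npy")
U=np.array([(291,115),(334,113),(340,220),(299,221)],float)
c=px("wrist",U,.008,t);print("sizes",np.linalg.norm(np.diff(c[[0,1,2,3,0]],axis=0),axis=1).round(4),c.mean(0))
P=[(-.046,.019,.008),(-.046,-.019,.008),(.046,-.019,.008),(.046,.019,.008)]
s=fit(P,[("wrist",[1,0,3,2],U,t)],[*c.mean(0)[:2],np.pi-.1])
err(*s[:2],.10,np.degrees(s[2])+90)
h=px("wrist",[(258,375),(350,373)],.055,t);print("handle",h.round(4).tolist(),h.mean(0))
l=px("wrist",[(172,287),(436,286)],.023,t);print("lid far edge",l.round(4).tolist())
```

```text
sizes [0.0344 0.0889 0.0358 0.0883] [0.62434841 0.1471339  0.008     ]
x,y,yawdeg [0.6237 0.1474] 175.47 res px [[-2.7, -0.8], [1.7, -1.8], [1.3, 1.9], [-1.0, 3.4]]
shift cm [ 3.25 -1.3  10.7 ] roll -3.427473756215818 cur yaw -97.96 pos [0.5901 0.139  0.2072] tilt [-0.0039  0.0002]
handle [[0.4637, 0.2205, 0.055], [0.4549, 0.1416, 0.055]] [0.45926426 0.18106003 0.055     ]
lid far edge [[0.5419, 0.2882, 0.023], [0.5108, 0.0566, 0.023]]
```

```bash
python3 -m pendant '[[1.5,-0.6,3,-2],[3.2,-1.2,6,-3.4],[3.2,-1.2,10,-3.4],[3.2,-1.2,13,-3.4],[3.2,-1.2,15,-3.4],[3.2,-1.2,15.5,-3.4],[3.2,-1.2,15.5,-3.4],[3.2,-1.2,15.5,-3.4]]' 0.7
python3 -c "
from h import *
err(.624,.147,.021,85.5)"
```

```text
time_s: 7.85
eef_pos: [0.626, 0.1428, 0.0548]
eef_rot: [0.0, 0.999, -0.042, 0.0]
wrist_force: [0.9, 0.0, 0.6]
opening: 0.704
grasp_force: 0.0
shift cm [-0.24 -0.4   3.38] roll -0.36189333741060636 cur yaw -94.86 pos [0.626  0.1428 0.0548] tilt [ 0.0004 -0.0002]
```

```bash
python3 -m pendant '[[-0.2,-0.3,1.5,0],[-0.2,-0.4,2.8,0],[-0.2,-0.4,3.3,0],[-0.2,-0.4,3.3,0],[-0.2,-0.4,3.3,0]]'
python3 -m pendant '[[0,0,0,0],[0,0,0,0],[0,0,0,0],[0,0,0,0],[0,0,0,0],[0,0,0,0],[0,0,0,0],[0,0,0,0]]' 0.3
python3 -m pendant '[[0,0,-2,0],[0,0,-5,0],[0,0,-9,0],[0,0,-13,0],[0,0,-13,0],[0,0,-13,0],[0,0,-13,0]]'
python3 -c "
from h import *
c,s=np.cos(np.radians(25.6)),np.sin(np.radians(25.6))
err(.509-s*.035,-.235+c*.035,.15,115.6)"
```

```text
time_s: 8.27
eef_pos: [0.6239, 0.1477, 0.0217]
eef_rot: [0.0, 0.999, -0.042, 0.0]
wrist_force: [1.0, 0.1, -1.0]
opening: 0.701
grasp_force: 0.0
time_s: 8.93
eef_pos: [0.6248, 0.1478, 0.0226]
eef_rot: [-0.0, 0.999, -0.042, 0.001]
wrist_force: [-0.8, 0.6, 5.2]
opening: 0.423
grasp_force: 60.6
time_s: 9.52
eef_pos: [0.6234, 0.1477, 0.151]
eef_rot: [0.0, 0.999, -0.042, -0.0]
wrist_force: [-0.8, -0.3, -1.1]
opening: 0.416
grasp_force: 60.2
shift cm [-9.96 36.08  0.11] roll -30.414193717868955 cur yaw -94.81 pos [0.6234 0.1477 0.151 ] tilt [-0.0003 -0.    ]
```

```bash
python3 -m pendant '[[-0.9,3.3,0,-3],[-1.8,6.6,0,-6],[-2.7,9.9,0,-9],[-3.6,13.2,0,-12],[-4.5,16.5,0,-15],[-5.4,19.8,0,-18],[-6.3,23.1,0,-21],[-7.2,26.4,0,-24],[-8.1,29.7,0,-27],[-9,33,0,-30.4],[-10,36,0,-30.4],[-10,36,0,-30.4]]'
python3 -m pendant '[[0,0,0,0],[0,0,0,0]]'
python3 -c "
from h import *
c,s=np.cos(np.radians(25.6)),np.sin(np.radians(25.6))
err(.509-s*.035,-.235+c*.035,.061,115.6)"
```

```text
time_s: 10.52
eef_pos: [0.4911, -0.2066, 0.1492]
eef_rot: [-0.001, 0.976, 0.219, -0.002]
wrist_force: [-0.5, -0.4, -0.8]
opening: 0.421
grasp_force: 60.3
time_s: 10.68
eef_pos: [0.4931, -0.2017, 0.1497]
eef_rot: [-0.001, 0.975, 0.221, -0.001]
wrist_force: [0.6, -0.2, 0.0]
opening: 0.418
grasp_force: 60.3
shift cm [0.01 0.22 8.87] roll -0.0714450149829986 cur yaw -64.47 pos [ 0.4931 -0.2017  0.1497] tilt [-0.0024  0.0023]
```

```bash
python3 -m pendant '[[0,0.1,3,0],[0,0.1,6,0],[0,0.1,7.5,0],[0,0.1,8.3,0],[0,0.1,8.9,0],[0,0.1,9.1,0],[0,0.1,9.1,0],[0,0.1,9.1,0],[0,0.1,9.1,0]]'
python3 -m pendant '[[0,0,0,0],[0,0,0,0],[0,0,0,0],[0,0,-1,0],[0,0,-4,0],[0,0,-8,0],[0,0,-12,0],[0,0,-16,0],[0,0,-18,0],[0,0,-18,0]]' 0.62
python3 - <<'E'
from h import *
t=toolT();w=imaging.camera("wrist")[:,:,::-1];s=imaging.camera("scene")[:,:,::-1];np.save("w5.npy",t)
a=cv2.resize(w,(400,300));b=cv2.resize(s[150:438,150:450],(600,576))
o=np.zeros((576,800,3),np.uint8);o[:300,:400]=a;o[:,400:]=b[:,:400];cv2.imwrite("pics/m5.png",o)
err(.45,.17,.24,82)
E
```

```text
time_s: 11.43
eef_pos: [0.4952, -0.2034, 0.0611]
eef_rot: [0.001, 0.975, 0.222, 0.001]
wrist_force: [0.7, -0.4, -0.5]
opening: 0.419
grasp_force: 60.3
time_s: 12.27
eef_pos: [0.497, -0.2053, 0.2476]
eef_rot: [0.004, 0.975, 0.221, 0.004]
wrist_force: [-0.2, -0.6, 0.9]
opening: 0.618
grasp_force: 0.0
shift cm [ 12.11 -35.64   0.11] roll 33.58138105033311 cur yaw -64.42 pos [ 0.4947 -0.2038  0.2418] tilt [ 0.0024 -0.0016]
```

View pics/m5.png

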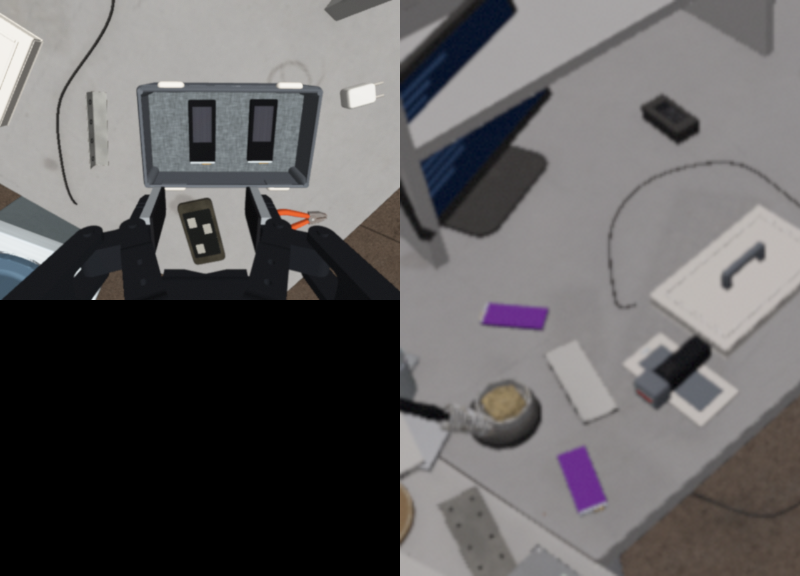

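Both batteries lie flat, side by side, in the box. Lid, scanner and decoys haven't moved. Next I move over the lid handle.

```bash
python3 -m pendant '[[1,-3,0,-5],[2,-6,0,-10],[3,-9,0,-15],[4,-12,0,-20],[5,-15,0,-26],[6,-18,0,-32],[7,-21,0,-38],[8,-24,0,-44],[9.2,-27,0,-50],[10.2,-30,0,-57],[11.2,-32.7,0,-57],[11.2,-32.7,0,-57]]' 0.8
python3 -m pendant '[[0,0,0,0],[0,0,0,0],[0,0,0,0]]'
python3 - <<'E'
from fit import *
t=np.load("w5.npy")
K=[(sx*.069,sy*.07,.081) for sx,sy in [(1,1),(1,-1),(-1,1),(-1,-1)]]
fit(K,[("wrist",[0,1,2,3],1.6*np.array([(170,84),(281,85),(175,187.5),(278,188)]),t)],[.509,-.237,.45])
t=toolT();np.save("w6.npy",t);w=imaging.camera("wrist")[:,:,::-1];cv2.imwrite("pics/w6.png",w)
print(t.round(4).tolist(),ctrl.get_obs()["q"])
E
```

```text
time_s: 13.37
eef_pos: [0.4519, 0.1437, 0.2384]
eef_rot: [-0.002, 0.75, 0.661, -0.001]
wrist_force: [-0.1, -0.1, -0.4]
opening: 0.799
grasp_force: 0.0
time_s: 13.62
eef_pos: [0.4539, 0.1389, 0.2395]
eef_rot: [-0.0, 0.752, 0.659, -0.001]
wrist_force: [0.8, -0.5, -0.7]
opening: 0.8
grasp_force: 0.0
x,y,yawdeg [ 0.5087 -0.2319] 25.75 res px [[-0.7, -0.3], [12.4, -2.4], [-0.6, 3.8], [0.1, 1.6]]
[[0.1304, 0.9915, -0.0017, 0.4539], [0.9915, -0.1304, -0.0005, 0.1389], [-0.0007, -0.0016, -1.0, 0.2395], [0.0, 0.0, 0.0, 1.0]] [ 4.60475291e-02 -3.41305469e-02  1.86464045e+00 -2.43690921e-04
  1.31230897e+00  1.77300764e-01]
```

View pics/w6.png

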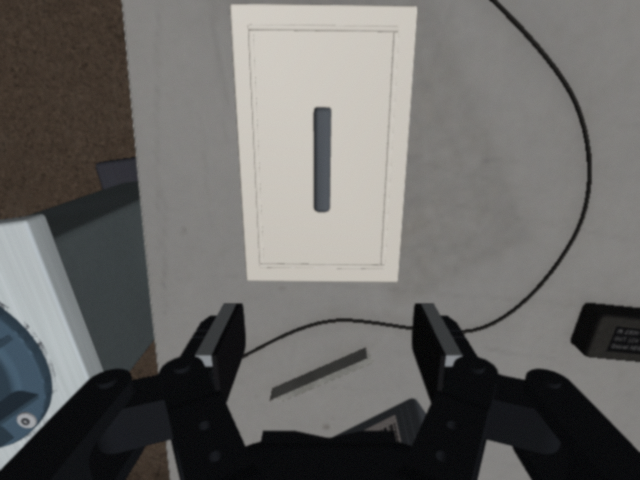

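The lid corners are at (232,6), (416,7), (398,281) and (248,281), and the handle bar runs from (322,107) to (322,212).

Run:
```python
from fit import *
t=np.load("w6.npy")
L=[(sx*.074,sy*.119,.023) for sx,sy in [(-1,1),(1,1),(1,-1),(-1,-1)]]
s=fit(L,[("wrist",[0,1,2,3],np.array([(232,6),(416,7),(398,281),(248,281)],float),t)],[.45,.18,-.13])
h=px("wrist",[(322,107),(322,212)],.055,t);print("handle",h.round(4).tolist(),h.mean(0))
err(*s[:2],.06,np.degrees(s[2]))
```

```text
x,y,yawdeg [0.4535 0.1819] -7.85 res px [[-2.9, -0.7], [2.2, -0.5], [1.0, 3.1], [-0.9, 2.2]]
handle [[0.4588, 0.2247, 0.055], [0.4477, 0.1433, 0.055]] [0.45326278 0.18399506 0.055     ]
shift cm [ 4.27 -0.6  17.97] roll 0.3376830174036485 cur yaw -7.52 pos [0.4541 0.1388 0.2397] tilt [-0.0012 -0.0003]
```

```bash
python3 -m pendant '[[2,-0.3,3,0.3],[4.3,-0.4,6,0.3],[4.4,-0.5,10,0.3],[4.4,-0.5,14,0.3],[4.4,-0.5,16.5,0.3],[4.4,-0.5,18.4,0.3],[4.4,-0.5,18.4,0.3],[4.4,-0.5,18.4,0.3],[4.4,-0.5,18.4,0.3]]' 0.6
python3 -c "
from h import *
err(.4535,.183,.053,-7.8)"
```

```text
time_s: 14.42
eef_pos: [0.4561, 0.1836, 0.0575]
eef_rot: [0.0, 0.753, 0.657, 0.001]
wrist_force: [0.4, 0.8, 0.3]
opening: 0.599
grasp_force: 0.0
shift cm [-0.1  -0.25  0.45] roll 0.01650751950499796 cur yaw -7.78 pos [0.4561 0.1836 0.0575] tilt [0.0017 0.0002]
```

```bash
python3 -m pendant '[[0,-0.2,0.5,0],[0,-0.2,0.5,0],[0,-0.2,0.5,0],[0,-0.2,0.5,0]]'
python3 -m pendant '[[0,0,0,0],[0,0,0,0],[0,0,0,0],[0,0,0,0],[0,0,0,0],[0,0,0,0],[0,0,0,0],[0,0,0,0]]' 0.02
python3 -c "
from h import *
err(.4535,.183,.053,-7.8)"
python3 -m pendant '[[0,0,-1,0],[0,0,-3,0],[0,0,-6,0],[0,0,-9,0],[0,0,-12,0],[0,0,-15,0],[0,0,-15,0],[0,0,-15,0]]'
python3 -c "
from h import *
err(.509,-.235,.2,25.6)"
```

```text
time_s: 14.75
eef_pos: [0.4533, 0.1845, 0.052]
eef_rot: [0.0, 0.753, 0.658, 0.001]
wrist_force: [0.6, -0.5, -0.4]
opening: 0.6
grasp_force: 0.0
time_s: 15.42
eef_pos: [0.4531, 0.1844, 0.0516]
eef_rot: [0.0, 0.753, 0.658, 0.0]
wrist_force: [-1.6, 0.1, 4.1]
opening: 0.154
grasp_force: 58.7
shift cm [-0.14  0.06 -0.14] roll 0.07437504038249187 cur yaw -7.73 pos [0.4531 0.1844 0.0516] tilt [0.0003 0.0001]
time_s: 16.08
eef_pos: [0.4539, 0.1846, 0.2033]
eef_rot: [0.001, 0.753, 0.658, 0.002]
wrist_force: [-0.3, 0.1, -2.5]
opening: 0.152
grasp_force: 59.0
shift cm [-40.84  11.08   0.33] roll -33.30332700784811 cur yaw -7.7 pos [0.4539 0.1846 0.2033] tilt [0.0041 0.0006]
```

```bash
python3 -m pendant '[[-3.6,1,0,-3],[-7.2,2,0,-6],[-10.8,3,0,-9],[-14.4,4,0,-12],[-18,5,0,-15],[-21.6,6,0,-18],[-25.2,7,0,-21],[-28.8,8,0,-24],[-32.4,9,0,-27],[-36,10,0,-30],[-39,11,0,-33.3],[-40.8,11.1,0,-33.3]]'
python3 -m pendant '[[0,0,0,0],[0,0,0,0],[0,0,0,0]]'
python3 - <<'E'
from h import *
err(.509,-.235,.2,25.6)
t=toolT();np.save("w7.npy",t);w=imaging.camera("wrist")[:,:,::-1];s=imaging.camera("side")[:,:,::-1];c=imaging.camera("scene")[:,:,::-1]
o=np.zeros((600,800,3),np.uint8);o[:300,:400]=cv2.resize(w,(400,300));o[:300,400:]=cv2.resize(s[210:360,260:460],(400,300));o[300:,:400]=cv2.resize(c[150:300,300:500],(400,300));o[300:,400:]=cv2.resize(c[270:420,180:380],(400,300))
cv2.imwrite("pics/m7.png",o);cv2.imwrite("pics/w7.png",w)
E
```

```text
time_s: 17.08
eef_pos: [0.5075, -0.2379, 0.1991]
eef_rot: [-0.001, 0.533, 0.846, -0.0]
wrist_force: [0.3, -0.1, -1.6]
opening: 0.157
grasp_force: 59.0
time_s: 17.33
eef_pos: [0.5071, -0.2337, 0.1995]
eef_rot: [-0.002, 0.533, 0.846, 0.0]
wrist_force: [-0.1, -1.0, -2.6]
opening: 0.154
grasp_force: 59.0
shift cm [-0.2   0.11 -0.05] roll -0.03635176809940788 cur yaw 25.56 pos [ 0.5071 -0.2337  0.1995] tilt [-0.0028  0.0025]
```

View pics/m7.png

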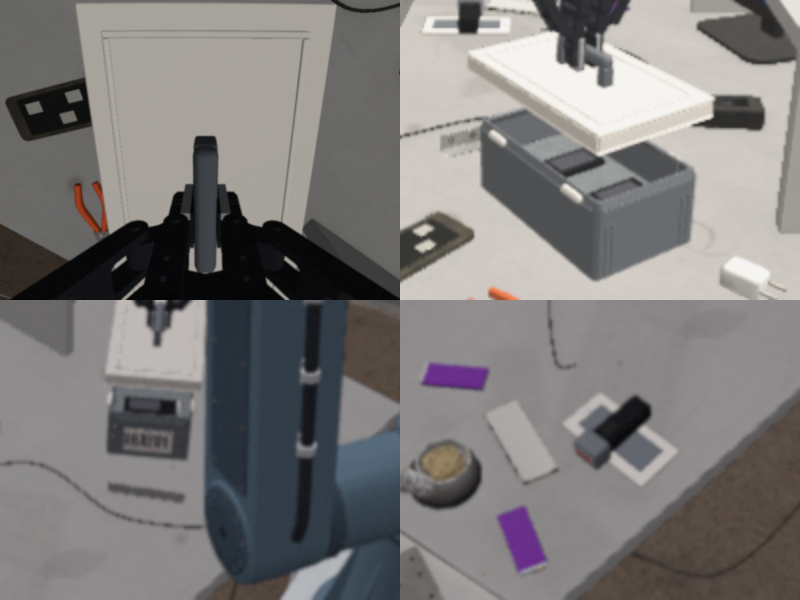

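The side panel shows the lid held level above the box and both batteries inside. In the wrist panel the lid's far corners are at about (80,4) and (333,4) in half-scale pixels. I'll check the lid's offset in the hand.

Run:
```python
from fit import *
t=np.load("w7.npy")
u=np.array([(80,4),(333,4)])*1.6
c=px("wrist",u,.171,t);print(c.round(4).tolist(),np.linalg.norm(c[1]-c[0]))
loc=(c-t[:3,3])@t[:3,:3];print("tool frame",loc.round(4).tolist())
# box pose from the side view of this picture (crop x260 y210 scale 2): rim near corner, right, bottom near
B=[(-.063,-.108,.088),(.063,-.108,.088),(-.067,-.112,0),(-.063,.108,.088),(-.069,.07,.081),(-.069,-.07,.081)]
d=np.array([(597,205),(692,165),(597,279),(483,122),(497,139),(571,194)],float);d=(d-[400,0])/2+[260,210]
fit(B,[("side",[0,1,2,3,4,5],d,None)],[.509,-.235,.45])
err(.509,-.235,.2,25.6)
```

```text
[[0.3929, -0.158, 0.171], [0.5197, -0.0975, 0.171]] 0.1405318097670897
tool frame [[0.1174, -0.0704, 0.029], [0.1173, 0.0702, 0.0288]]
x,y,yawdeg [ 0.5112 -0.2327] 25.88 res px [[1.3, -1.1], [1.2, 0.7], [-0.6, 1.3], [-0.5, -1.6], [-0.8, -0.2], [-0.2, -0.2]]
shift cm [-0.19  0.03  0.07] roll 0.05665184703143211 cur yaw 25.66 pos [ 0.5079 -0.2335  0.2007] tilt [-0.0009  0.0009]
```

```bash
python3 -m pendant '[[-0.15,0.1,2,0],[-0.15,0.1,4,0],[-0.15,0.1,5,0],[-0.15,0.1,5.6,0],[-0.15,0.1,6,0],[-0.15,0.1,6,0],[-0.15,0.1,6,0],[-0.15,0.1,6,0]]'
python3 -m pendant '[[0,0,0.3,0],[0,0,0.5,0],[0,0,0.7,0],[0,0,0.8,0],[0,0,0.8,0],[0,0,0.8,0]]'
python3 -c "
from h import *
err(.5095,-.2345,.1326,25.7)"
```

```text
time_s: 18.15
eef_pos: [0.5103, -0.2362, 0.1423]
eef_rot: [0.001, 0.533, 0.846, -0.0]
wrist_force: [-0.3, -0.3, -2.2]
opening: 0.15
grasp_force: 58.9
time_s: 18.65
eef_pos: [0.5097, -0.2357, 0.1332]
eef_rot: [-0.0, 0.533, 0.846, 0.0]
wrist_force: [0.3, -0.1, -1.9]
opening: 0.152
grasp_force: 59.0
shift cm [0.12 0.04 0.06] roll -0.12009927002587517 cur yaw 25.58 pos [ 0.5097 -0.2357  0.1332] tilt [-0.      0.0002]
```

```bash
python3 -m pendant '[[0.1,0,0.2,0],[0.1,0,0.4,0],[0.1,0,0.4,0]]'
python3 -m pendant '[[0,0,0.3,0],[0,0,0.5,0],[0,0,0.5,0]]'
python3 -m pendant '[[0,0,0.2,0],[0,0,0.4,0],[0,0,0.4,0]]'
```

```text
time_s: 18.9
eef_pos: [0.5104, -0.2357, 0.1311]
eef_rot: [0.002, 0.533, 0.846, -0.0]
wrist_force: [-0.4, -0.4, 7.1]
opening: 0.15
grasp_force: 60.2
time_s: 19.15
eef_pos: [0.5096, -0.235, 0.1247]
eef_rot: [0.001, 0.533, 0.846, 0.0]
wrist_force: [1.2, -0.0, -1.8]
opening: 0.152
grasp_force: 58.9
time_s: 19.4
eef_pos: [0.5095, -0.2342, 0.1212]
eef_rot: [-0.0, 0.533, 0.846, 0.0]
wrist_force: [-2.3, 6.2, 10.8]
opening: 0.148
grasp_force: 60.7
```

```bash
python3 -m pendant '[[0,0,0.2,0],[0,0,0.3,0],[0,0,0.3,0],[0,0,0.3,0]]'
python3 -m pendant '[[0,0,-0.3,0],[0,0,-0.3,0],[0,0,-0.3,0],[0,0,-0.3,0]]' 0.45
python3 -m pendant '[[0,0,-1,0],[0,0,-4,0],[0,0,-8,0],[0,0,-12,0],[0,0,-12,0],[0,0,-12,0]]'
python3 - <<'E'
from h import *
s=imaging.camera("side")[:,:,::-1];c=imaging.camera("scene")[:,:,::-1]
o=np.zeros((600,800,3),np.uint8);o[:300,:400]=cv2.resize(s[210:360,260:460],(400,300));o[:300,400:]=cv2.resize(c[130:280,300:500],(400,300));o[300:,:]=cv2.resize(c[290:390,220:353],(800,600),interpolation=cv2.INTER_CUBIC)[:300] if 0 else cv2.resize(c[300:375,225:425],(800,300),interpolation=cv2.INTER_CUBIC)
cv2.imwrite("pics/m8.png",o)
cv2.imwrite("pics/s8.png",c);cv2.imwrite("pics/d8.png",s)
E
```

```text
time_s: 19.73
eef_pos: [0.5095, -0.2342, 0.1211]
eef_rot: [-0.0, 0.533, 0.846, 0.0]
wrist_force: [-12.2, 11.9, 32.2]
opening: 0.15
grasp_force: 63.7
time_s: 20.07
eef_pos: [0.5089, -0.2348, 0.1196]
eef_rot: [-0.0, 0.533, 0.846, -0.0]
wrist_force: [0.3, 0.4, -0.5]
opening: 0.451
grasp_force: 0.0
time_s: 20.57
eef_pos: [0.5107, -0.2361, 0.2439]
eef_rot: [0.003, 0.533, 0.846, -0.0]
wrist_force: [-0.4, -0.3, -1.6]
opening: 0.45
grasp_force: 0.0
```

View pics/m8.png

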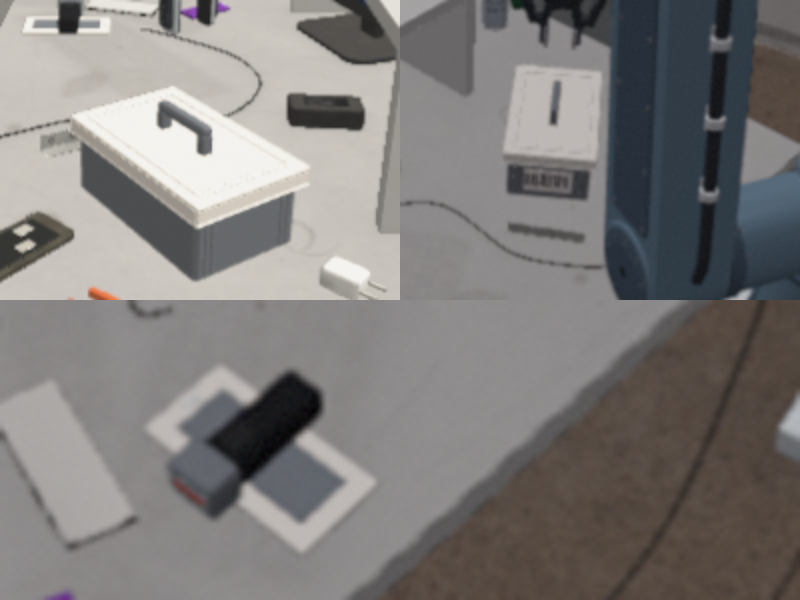

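The lid is on the box, even all round, and TCP height at contact was 0.1211 against the expected 0.1206. Now I measure the pad and scanner. In scene pixels the pad corners are at (280,316), (319,346), (301,363) and (262,332), and the scanner runs from its head at (274,419 → crop ¼) to its tail at (300,320).

Run:
```python
from fit import *
f=lambda l:np.array(l,float)*[.25,.25]+[225,300-75]
pc=px("scene",f([(222,365),(377,482),(303,552),(147,428)]),.006);print("pad",pc.round(3).tolist(),pc.mean(0).round(3),np.linalg.norm(np.diff(pc,axis=0),axis=1).round(3))
g=px("scene",f([(292,373),(320,387),(240,470),(212,442)]),.036);print("grip top bar back l/r, front r/l",g.round(3).tolist())
h=px("scene",f([(170,458),(222,487),(240,457),(205,440)]),.040);print("head top",h.round(3).tolist())
err(.43,.35,.26,0);print(ctrl.get_obs()["q"])
```

```text
pad [[0.495, 0.325, 0.006], [0.351, 0.348, 0.006], [0.36, 0.419, 0.006], [0.506, 0.396, 0.006]] [0.428 0.372 0.006] [0.146 0.072 0.147]
grip top bar back l/r, front r/l [[0.436, 0.322, 0.036], [0.413, 0.322, 0.036], [0.418, 0.405, 0.036], [0.447, 0.397, 0.036]]
head top [[0.46, 0.425, 0.04], [0.418, 0.424, 0.04], [0.423, 0.399, 0.04], [0.45, 0.401, 0.04]]
shift cm [56.14 18.13 -1.99] roll 25.5769995198292 cur yaw 25.58 pos [ 0.5089 -0.2347  0.2398] tilt [-0.0007  0.0005]
[-6.43872644e-01  1.61169957e-01  1.65766492e+00 -5.66031070e-05
  1.32358945e+00 -1.09026147e+00]
```

```bash
python3 -m pendant '[[3.8,1.2,-0.2,3],[7.6,2.4,-0.4,6],[11.4,3.6,-0.6,9],[15.2,4.8,-0.8,12],[19,6,-1,15],[22.8,7.2,-1.2,18],[26.6,8.4,-1.4,21],[30.4,9.6,-1.6,24],[34.2,10.8,-1.8,27],[38,12,-2,30],[41.8,13.2,-2,33],[45,14.2,-2,33.6]]' 0.7
python3 -c "
from h import *
err(.43,.31,.24,-8)"
```

```text
time_s: 21.67
eef_pos: [0.4412, 0.2345, 0.2585]
eef_rot: [-0.001, 0.755, 0.655, -0.001]
wrist_force: [-0.1, 0.1, -0.3]
opening: 0.7
grasp_force: 0.0
shift cm [ 7.32 -2.17  1.85] roll -0.13298917321952786 cur yaw -8.13 pos [0.4412 0.2345 0.2585] tilt [-0.0033 -0.0004]
```

```bash
python3 -m pendant '[[3.5,-0.7,1,0],[6.5,-1.3,2,0],[6.5,-1.3,2,0],[6.5,-1.3,2,0],[6.5,-1.3,2,0]]'
python3 - <<'E'
from h import *
t=toolT();np.save("w9.npy",t);cv2.imwrite("pics/w9.png",imaging.camera("wrist")[:,:,::-1]);print(t.round(4).tolist())
E
```

```text
time_s: 22.08
eef_pos: [0.4384, 0.298, 0.2387]
eef_rot: [-0.0, 0.755, 0.656, -0.002]
wrist_force: [-0.2, -1.0, -0.1]
opening: 0.698
grasp_force: 0.0
[[0.1388, 0.9903, -0.0029, 0.4384], [0.9903, -0.1388, -0.0016, 0.298], [-0.002, -0.0027, -1.0, 0.2387], [0.0, 0.0, 0.0, 1.0]]
```

View pics/w9.png

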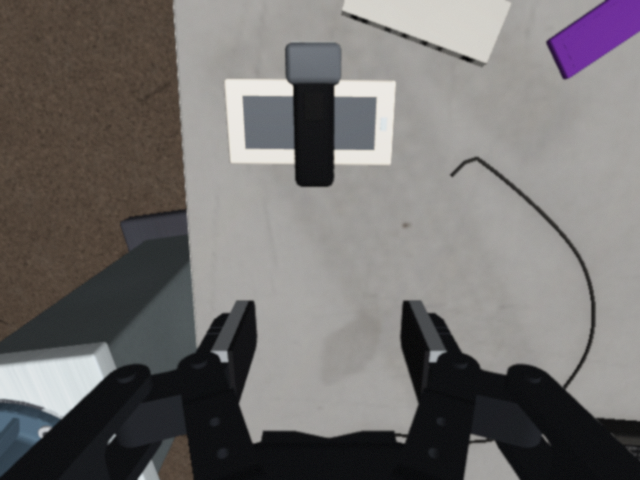

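The scanner lies across the pad, with its head up (top edge (286,43) to (341,43)) and the back of its bar from (296,186) to (333,186). Pad corners are at (225,80), (395,82), (391,165) and (231,163).

Run:
```python
from fit import *
t=np.load("w9.npy")
P=[(sx*.075,sy*.037,.006) for sx,sy in [(-1,1),(1,1),(1,-1),(-1,-1)]]
p=fit(P,[("wrist",[0,1,2,3],np.array([(225,80),(395,82),(391,165),(231,163)],float),t)],[.43,.37,-.15])
S=[(-.047,.017,.038),(-.047,-.017,.038),(.067,.022,.040),(.067,-.022,.040)]
s=fit(S,[("wrist",[0,1,2,3],np.array([(296,186),(333,186),(286,43),(341,43)],float),t)],[.43,.37,1.45])
b=px("wrist",[(296,186),(333,186)],.038,t);print(b.round(4).tolist())
err(*s[:2],.10,np.degrees(s[2])-90)
```

```text
x,y,yawdeg [0.4308 0.3712] -8.59 res px [[-1.4, -0.9], [2.3, -1.1], [1.0, 2.1], [-1.5, 2.4]]
x,y,yawdeg [0.4343 0.3648] 81.75 res px [[-1.4, 3.7], [1.4, 3.9], [-1.5, -1.2], [1.5, -1.0]]
[[0.4124, 0.3238, 0.038], [0.4437, 0.3194, 0.038]]
shift cm [ 6.61 -1.37 13.93] roll 0.2056033708917795 cur yaw -8.04 pos [0.4389 0.2976 0.2394] tilt [-0.0018 -0.0011]
```

```bash
python3 -m pendant '[[2.5,-0.5,3,0.2],[5,-1,6,0.2],[6.7,-1.1,9,0.2],[6.7,-1.1,12.5,0.2],[6.7,-1.1,15.5,0.2],[6.7,-1.1,17.5,0.2],[6.7,-1.1,18,0.2],[6.7,-1.1,18,0.2],[6.7,-1.1,18,0.2]]' 0.75
python3 -c "
from h import *
err(.434,.366,.030,-8.2)"
```

```text
time_s: 22.88
eef_pos: [0.4388, 0.366, 0.0614]
eef_rot: [0.0, 0.756, 0.654, 0.001]
wrist_force: [0.7, 0.4, 0.3]
opening: 0.752
grasp_force: 0.0
shift cm [-0.07 -0.48  3.14] roll -0.09562614347221654 cur yaw -8.3 pos [0.4388 0.366  0.0614] tilt [0.0013 0.0006]
```

```bash
python3 -m pendant '[[0,-0.4,1.5,0],[0,-0.4,2.6,0],[0,-0.4,3,0],[0,-0.4,3,0],[0,-0.4,3,0]]'
python3 -m pendant '[[0,0,0,0],[0,0,0,0],[0,0,0,0],[0,0,0,0],[0,0,0,0],[0,0,0,0],[0,0,0,0],[0,0,0,0]]' 0.2
python3 -c "
from h import *
err(.434,.366,.030,-8.2)"
python3 -m pendant '[[0,0,-2,0],[0,0,-5,0],[0,0,-9,0],[0,0,-12,0],[0,0,-12,0],[0,0,-12,0]]'
python3 -c "
from h import *
a=np.radians(25.7);u=np.array([-np.sin(a),np.cos(a)])
g=np.array([.5095,-.2345])+(.112+.08+.067)*u;print('grip goal',g)
err(*g,.12,None);print(ctrl.get_obs()['q'])"
```

```text
time_s: 23.3
eef_pos: [0.4341, 0.367, 0.0309]
eef_rot: [0.0, 0.756, 0.655, 0.0]
wrist_force: [0.2, 0.0, 1.1]
opening: 0.744
grasp_force: 0.0
time_s: 23.97
eef_pos: [0.4345, 0.3674, 0.0313]
eef_rot: [0.0, 0.756, 0.655, 0.001]
wrist_force: [0.2, 0.5, 6.3]
opening: 0.387
grasp_force: 61.4
shift cm [-0.14 -0.03  0.13] roll -0.014965651140840919 cur yaw -8.21 pos [0.4345 0.3674 0.0313] tilt [0.0016 0.0008]
time_s: 24.47
eef_pos: [0.4347, 0.3676, 0.1522]
eef_rot: [0.0, 0.756, 0.655, 0.002]
wrist_force: [-0.2, 0.4, -1.9]
opening: 0.384
grasp_force: 60.8
grip goal [ 0.3971823  -0.00112105]
shift cm [-37.03   1.54   3.13] roll None cur yaw -8.21 pos [0.4347 0.3676 0.1522] tilt [0.0036 0.0019]
[ 4.93487828e-01  2.76252007e-01  1.71004117e+00 -1.57137746e-05
  1.15118468e+00  6.36808847e-01]
```

```bash
python3 -m pendant '[[-3.2,0.1,0,6.5],[-6.4,0.2,0,13],[-9.6,0.3,0,19.5],[-12.8,0.5,0,26],[-16,0.7,0,32.5],[-19.2,0.9,0,39],[-22.4,1.1,0,45.5],[-25.6,1.3,0,52],[-28.8,1.4,0,58.5],[-32,1.5,0,65],[-35,1.5,0,71.5],[-37,1.5,0,78]]'
python3 -m pendant '[[0,0,0,6],[0,0,0,12],[0,0,0,18],[0,0,0,24],[0,0,0,30],[0,0,0,36],[0,0,0,42],[0,0,0,48],[0,0,0,54],[0,0,0,60],[0,0,0,66],[0,0,0,68]]'
python3 -c "
from h import *
err(.3972,-.0011,.050,115.7-90);err(.3972,-.0011,.050,115.7-90)
print(ctrl.get_obs()['q'])"
```

```text
time_s: 25.47
eef_pos: [0.3936, -0.003, 0.1483]
eef_rot: [-0.0, 1.0, 0.03, -0.002]
wrist_force: [0.1, 0.7, -2.0]
opening: 0.391
grasp_force: 60.5
time_s: 26.47
eef_pos: [0.3939, -0.0009, 0.1482]
eef_rot: [0.001, 0.846, -0.534, -0.002]
wrist_force: [0.1, -0.8, -2.1]
opening: 0.386
grasp_force: 60.6
shift cm [ 0.19 -0.32  9.82] roll -0.23217725668729372 cur yaw -154.53 pos [ 0.3939 -0.0009  0.1482] tilt [-0.0042  0.0014]
shift cm [ 0.19 -0.32  9.82] roll -0.23217725668729372 cur yaw -154.53 pos [ 0.3939 -0.0009  0.1482] tilt [-0.0042  0.0014]
[-3.05883723e-01 -1.06407327e-01  2.13487531e+00  4.73604091e-05
  1.11759469e+00  2.39119573e+00]
```

```bash
python3 -m pendant '[[0.1,-0.3,2,-0.2],[0.1,-0.3,4,-0.2],[0.1,-0.3,6,-0.2],[0.1,-0.3,8,-0.2],[0.1,-0.3,9,-0.2],[0.1,-0.3,9.7,-0.2],[0.1,-0.3,9.7,-0.2],[0.1,-0.3,9.7,-0.2]]'
python3 - <<'E'
from h import *
err(.3972,-.0011,.050,25.7)
t=toolT();np.save("w10.npy",t);w=imaging.camera("wrist")[:,:,::-1];s=imaging.camera("side")[:,:,::-1];c=imaging.camera("scene")[:,:,::-1]
o=np.zeros((600,800,3),np.uint8);o[:300,:400]=cv2.resize(w,(400,300));o[:300,400:]=cv2.resize(s[180:330,200:400],(400,300));o[300:,:400]=cv2.resize(c[150:300,300:500],(400,300))
cv2.imwrite("pics/m10.png",o)
E
```

```text
time_s: 27.13
eef_pos: [0.3979, -0.0007, 0.0525]
eef_rot: [0.0, 0.848, -0.53, -0.001]
wrist_force: [-0.2, -0.4, -1.8]
opening: 0.384
grasp_force: 60.7
shift cm [0.01 0.08 0.25] roll 0.27893251266152674 cur yaw -154.02 pos [ 0.3979 -0.0007  0.0525] tilt [-0.0024  0.0007]
```

View pics/m10.png

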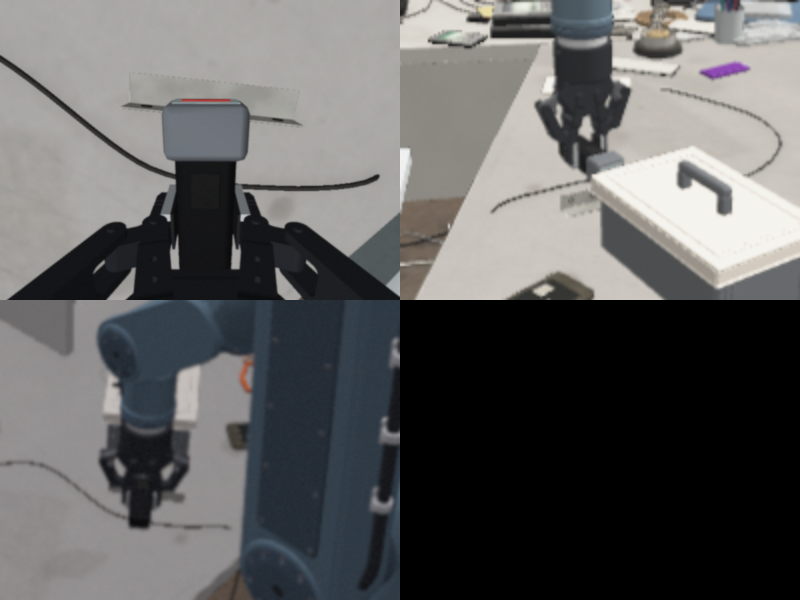

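The scanner's window faces the label end about 8 cm away, aligned with the box axis and clear of the loose strip in front of it. I'll hold it there.

```bash
Z='[[0,0.1,0.2,0.3],[0,0.1,0.2,0.3],[0,0.1,0.2,0.3],[0,0.1,0.2,0.3],[0,0.1,0.2,0.3],[0,0.1,0.2,0.3],[0,0.1,0.2,0.3],[0,0.1,0.2,0.3],[0,0.1,0.2,0.3],[0,0.1,0.2,0.3],[0,0.1,0.2,0.3],[0,0.1,0.2,0.3]]'; true
python3 -m pendant '[[0,0.1,0.2,0.3],[0,0.1,0.2,0.3],[0,0.1,0.2,0.3],[0,0.1,0.2,0.3],[0,0.1,0.2,0.3],[0,0.1,0.2,0.3],[0,0.1,0.2,0.3],[0,0.1,0.2,0.3],[0,0.1,0.2,0.3],[0,0.1,0.2,0.3],[0,0.1,0.2,0.3],[0,0.1,0.2,0.3]]'
python3 -m pendant '[[0,0,0,0],[0,0,0,0],[0,0,0,0],[0,0,0,0],[0,0,0,0],[0,0,0,0],[0,0,0,0],[0,0,0,0],[0,0,0,0],[0,0,0,0],[0,0,0,0],[0,0,0,0]]'
python3 -m pendant '[[0,0,0,0],[0,0,0,0],[0,0,0,0],[0,0,0,0],[0,0,0,0],[0,0,0,0],[0,0,0,0],[0,0,0,0],[0,0,0,0],[0,0,0,0],[0,0,0,0],[0,0,0,0]]'
python3 -m pendant '[[0,0,-3,0],[0,0,-6,0],[0,0,-9.8,0],[0,0,-9.8,-6],[0,0,-9.8,-12],[0,0,-9.8,-18],[0,0,-9.8,-24],[0,0,-9.8,-30],[0,0,-9.8,-36],[0,0,-9.8,-42],[0,0,-9.8,-48],[0,0,-9.8,-54]]'
python3 -m pendant '[[0,0,0,-6],[0,0,0,-12],[0,0,0,-18],[0,0,0,-24],[0,0,0,-30],[0,0,0,-36],[0,0,0,-42],[0,0,0,-48],[0,0,0,-54],[0,0,0,-60],[0,0,0,-66],[0,0,0,-72]]'
python3 -c "
from h import *
err(.432,.369,.15,-8.2)"
```

```text
time_s: 28.28
eef_pos: [0.3978, -0.0014, 0.0513]
eef_rot: [0.0, 0.847, -0.532, -0.0]
wrist_force: [0.4, 0.7, -2.4]
opening: 0.389
grasp_force: 60.7
time_s: 29.28
eef_pos: [0.3979, -0.0014, 0.0513]
eef_rot: [0.0, 0.847, -0.532, -0.0]
wrist_force: [0.4, -0.4, -2.1]
opening: 0.385
grasp_force: 60.7
time_s: 30.28
eef_pos: [0.3979, -0.0014, 0.0513]
eef_rot: [-0.0, 0.847, -0.532, -0.0]
wrist_force: [-0.6, -0.2, -1.8]
opening: 0.383
grasp_force: 60.7
time_s: 31.28
eef_pos: [0.3977, -0.0014, 0.1492]
eef_rot: [-0.0, 0.996, -0.087, -0.0]
wrist_force: [-1.0, 0.1, -1.4]
opening: 0.388
grasp_force: 60.8
time_s: 32.28
eef_pos: [0.3977, -0.0014, 0.1492]
eef_rot: [-0.0, 0.857, 0.515, -0.0]
wrist_force: [-1.1, 0.0, -2.4]
opening: 0.388
grasp_force: 60.8
shift cm [ 34.31 -14.37  -0.08] roll -19.820494946833094 cur yaw -28.02 pos [ 0.3977 -0.0014  0.1492] tilt [-0.0002  0.    ]
```

```bash
python3 -m pendant '[[3.2,-1.3,0,-3],[6.4,-2.6,0,-6],[9.6,-3.9,0,-9],[12.8,-5.2,0,-12],[16,-6.6,0,-15],[19.2,-8,0,-18],[22.4,-9.4,0,-19.8],[25.6,-10.8,0,-19.8],[28.8,-12.1,0,-19.8],[32,-13.4,0,-19.8],[34.3,-14.4,0,-19.8],[34.3,-14.4,0,-19.8]]'
python3 -m pendant '[[0,0,2,0],[0,0,5,0],[0,0,8,0],[0,0,9.5,0],[0,0,10,0],[0,0,10,0],[0,0,10,0],[0,0,10,0]]'
python3 -c "
from h import *
err(.432,.370,.0315,-8.2)"
```

```text
time_s: 33.28
eef_pos: [0.4338, 0.3731, 0.1494]
eef_rot: [-0.0, 0.757, 0.654, 0.001]
wrist_force: [-0.5, -0.9, -1.2]
opening: 0.388
grasp_force: 60.7
time_s: 33.95
eef_pos: [0.435, 0.3693, 0.0509]
eef_rot: [0.0, 0.758, 0.653, 0.001]
wrist_force: [0.4, -0.4, -1.2]
opening: 0.387
grasp_force: 60.7
shift cm [ 0.02 -0.31  1.94] roll -0.3260815027628041 cur yaw -8.53 pos [0.435  0.3693 0.0509] tilt [0.0025 0.0013]
```

```bash
python3 -m pendant '[[0,-0.2,0.8,0],[0,-0.2,1.4,0],[0,-0.2,1.7,0],[0,-0.2,1.7,0],[0,-0.2,1.7,0],[0,-0.2,1.7,0]]'
```

```text
time_s: 34.45
eef_pos: [0.4319, 0.3692, 0.0323]
eef_rot: [0.0, 0.758, 0.653, -0.0]
wrist_force: [-0.7, -0.6, -1.1]
opening: 0.384
grasp_force: 60.7
```

Bottom about 1 mm above the pad. I'll release, retreat and look.

```bash
python3 -m pendant '[[0,0,0.1,0],[0,0,0.1,0]]'
python3 -m pendant '[[0,0,0,0],[0,0,0,0],[0,0,0,0],[0,0,0,0],[0,0,-2,0],[0,0,-5,0],[0,0,-9,0],[0,0,-13,0],[-3,0,-17,0],[-6,0,-20,0],[-6,0,-20,0],[-6,0,-20,0]]' 0.75
python3 - <<'E'
from h import *
t=toolT();np.save("w11.npy",t);w=imaging.camera("wrist")[:,:,::-1];s=imaging.camera("side")[:,:,::-1]
o=np.zeros((600,800,3),np.uint8);o[:300,:400]=cv2.resize(w,(400,300));o[:300,400:]=cv2.resize(s[180:330,200:400],(400,300));o[300:,:]=cv2.resize(s[230:395,230:670][:,:440],(800,300))
cv2.imwrite("pics/m11.png",o);print(t[:3,3])
E
```

```text
time_s: 34.62
eef_pos: [0.4319, 0.3692, 0.0313]
eef_rot: [0.0, 0.758, 0.653, 0.0]
wrist_force: [0.3, -0.5, -0.6]
opening: 0.386
grasp_force: 60.7
time_s: 35.62
eef_pos: [0.4244, 0.3093, 0.2346]
eef_rot: [0.001, 0.758, 0.652, 0.003]
wrist_force: [0.9, 0.5, -0.2]
opening: 0.747
grasp_force: 0.0
[0.42441537 0.30925535 0.23455435]
```

View pics/m11.png

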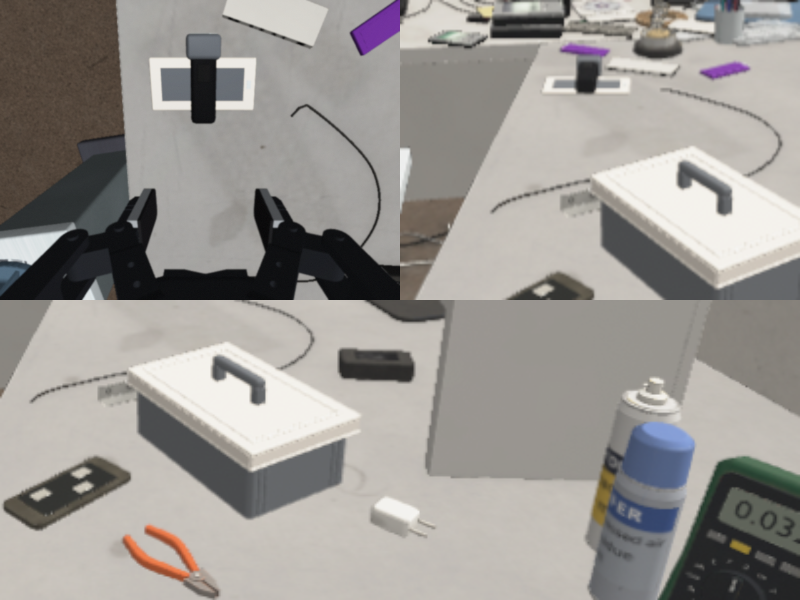

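The scanner lies flat across the middle of its pad, the lid is seated, the phone, cutters and charger have not moved, and the gripper is clear. I'll hand it in.

```bash
python3 -m pendant '[[0,0,0,0],[0,0,0,0],[0,0,0,0]]'; python3 -c "
from bench import workorder
print(workorder.hand_in())"
```

```text
time_s: 35.97
eef_pos: [0.4222, 0.3101, 0.2296]
eef_rot: [-0.001, 0.757, 0.653, -0.001]
wrist_force: [-0.3, 0.8, -0.7]
opening: 0.75
grasp_force: 0.0
the job is handed in; nothing more can be done
None
```

I handed the job in at 36 s; the call returned no verdict. Both batteries I could find lie flat in the closed box, the lid is pressed home, the label was held in the scanner's view for over 2 s, and the scanner is back on its pad with the phone, cutters and charger undisturbed.

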